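Start a bayonet cap on a strainer housing and hold it at the half-turn mark

TASK

Take the orange bayonet cap out of the kit tray, drop its pins into the two gaps of the blue strainer housing until its disc sits down on the rim, then turn it clockwise (seen from above) until its white pointers stand at the middle of the green bands, and do not let it go on to the red marks where the lock clicks. A spring inside pushes the cap back, so finish while still gripping it there, held still for the next worker's locking pin. Leave the tray's other parts and everything else on the bench where they are.

Things in the scene. Friction and masses are not known exactly. Their poses are not given: they have to be found in the camera images.
- cap: orange bayonet cap, about 90 g, standing upright in any one of the tray's compartments. Origin: centre of the flat underside of its nose, z up. Nose plug 47 mm diameter from z 0 to 24, bevelled to 38 mm at the bottom; disc 80 mm diameter from z 24 to 30; pins and grip bar along x. Turned by half a turn it is the same.
- cap_bar (a point): centre of the top of the cap's grip bar, at cap z 58, axes as the cap's. Bar 62 mm long along x, 16 mm wide along y (grip it across this width), 28 mm tall above the disc (cap z 30 to 58). Its ends are white, and a white pointer line runs on from each end to the disc's edge, in line with the pins.
- cap_pins (a point): point on the cap's axis at the height of its two steel pins (cap z 9.5), axes as the cap's. Pins 10 mm diameter, along its +x and -x, ends 34 mm from the axis.
- housing: blue strainer housing, fixed, on a 150 x 130 x 12 mm aluminium plate; origin at the centre of the plate's underside on the bench, z up. Round body 104 mm diameter, rim top at z 70; brass side ports. Its two pin gaps lie along its +x and -x. Cap fully down: disc resting on the rim, cap origin at housing z 46, pins 1.5 mm clear below the lip.
- mouth (a point): centre of the housing's mouth at rim height, axes as the housing's. Opening 54 mm diameter in a lip 8 mm thick (below it a groove of 76 mm diameter where the pins can turn); two gaps 16 mm wide along +x and -x pass the pins, a white mark at each. The cap turns clockwise only, up to about 100 degrees.
- green_band (a point): middle of one green band on the rim, 46.5 mm from the axis, 50 degrees clockwise (from above) of the white mark at the +x gap; the other band is half a turn on. Bands run from 38 to 62 degrees. A red mark at 88 degrees shows where sprung balls click over the pins (first felt at 71). The bands lie outside the disc; the cap's pointers (its x axis) must point at them.
- follower (a joint): sprung ring inside the housing which the cap's pins push round clockwise: 0 rad at rest, growing clockwise, stop at 1.62. The pins meet it after about 0.12 rad (7 degrees) of cap turn, so it reads the cap's turn less about 0.12 rad; 50 degrees of cap turn is about 0.75. Its spring pushes back with about 0.024 N m at 0 and 0.054 N m at 0.75 rad.
- tray: grey kit tray, 120 (x) by 330 (y) by 34 mm high, walls and floor 4 mm thick, origin at the centre of its underside on the bench; two dividers make three compartments side by side along y, about 105 mm wide, centres at y -108, 0 and 108. Fixed.
- spacer: bystander: aluminium ring 68 mm diameter, 18 mm high, in one compartment, origin at its underside
- plug: bystander: brass plug 48 mm diameter, 36 mm high, in one compartment, origin at its underside
- screwdriver: bystander: screwdriver lying beyond the housing
- wrench: bystander: steel wrench lying between robot and tray
- tumbler: bystander: white drinking tumbler 90 mm diameter, about 182 mm high, far right
- carton: bystander: small cardboard carton 100 x 140 x 55 mm, beyond the tray
Not all that is in view belongs to the job. Of the things that look like the cap, the middle-sized one is meant.

How it is judged:
On the way, in this order (a step that is already met when the one before it is completed fails the run):
1. the cap is lifted clear of the tray in the gripper (height (world z) of cap above 0.05 m and contact force between the fingers and cap above 1 N and contact force between cap and tray below 0.01 N), for 0.1 s.
2. the cap's disc is down on the rim with its pins through the gaps, not yet turned (horizontal distance between cap and housing below 0.006 m and z of cap in the frame of housing below 0.05 m and angle between cap's own z axis and vertical below 0.12 rad and angle between the x axis of cap and the x axis of housing, either way round below 0.3 rad and value of joint follower below 0.2 rad), for 0.1 s.
At the end, for the whole second after the job is handed in: The cap is in the housing, disc within 4 mm of the rim, level, centred within 6 mm, its pointers within the green bands (38 to 62 degrees clockwise of the gaps), still, and gripped by the fingers against the spring (contact force above 1 N) through the last second (horizontal distance between cap and housing below 0.006 m and z of cap in the frame of housing below 0.05 m and angle between cap's own z axis and vertical below 0.12 rad and angle between the x axis of cap and the x axis of housing, either way round between 0.66 and 1.085 rad and value of joint follower between 0.4 and 1.1 rad and angular speed of cap below 0.15 rad/s and contact force between the fingers and cap above 1 N); the arm keeps its last pose, push and grip.
It fails at once if the cap was turned on into the lock click (red mark) (value of joint follower above 1.4 rad).
It fails at once if a bystander was shifted by more than 40 mm or knocked over (distance of any of spacer, plug, screwdriver, wrench, tumbler, carton from where it was at the start of the episode above 0.04 m or angle between tumbler's own z axis and vertical above 0.6 rad).
It also fails if it takes over 45 s, if anything falls off the work surface, if the arm or the gripper's body presses on something with over 40 N, if the wrist force passes 120 N, or if a joint passes its speed limit or range.

ROBOT

A 7-joint arm with a two-finger parallel gripper is mounted at the origin on the work surface. World frame = base frame: x ahead of the robot, y to its left, z up, the work surface at z = 0. Lengths are in m, angles in rad, forces in N, time in s.
With the tool pointing down it reaches from about 0.4 to 0.875 m from the base axis. Payload 19.3 kg.
Tool frame: the origin (TCP) lies on the centre line of the jaws, within the pads' length; the fingertips stand 25 mm ahead of it and the grasp point (between the pads) lies 6 mm ahead of it (tips_ahead is the distance from the TCP to the fingertips, in m); z points along the fingers, y is the direction in which the jaws open and shut (so a half turn about z gives the same grasp; the last joint's range is limited). The gripper opens to 85 mm and grips with 20 to 120 N. Pads are 22 mm wide; open, the fingers measure 114 mm over their backs; the gripper's body (76 mm by 85 mm) begins 54 mm behind the grasp point. The pads swing forward as they close: fully open they stand 13 mm farther back than shut.
Start: joints at [-1.378, 0.521, -0.036, 1.599, 0.021, 1.021, -0.113], TCP at [0.162, 0.604, 0.256] pointing down, gripper open.
Joint ranges: [-2.91, 2.91], [-0.3, 2.13], [-1.5, 1.42], [0.17, 2.43], [-1.26, 4.41], [0.16, 1.93], [-2.52, 2.52]. Speed limits (rad/s): [1.89, 1.89, 2.39, 2.39, 3.01, 3.01, 3.01].

INTERFACE

Orientations are given as [roll, pitch, yaw] about the fixed x, y, z axes, in that order (R = Rz(yaw) Ry(pitch) Rx(roll)).
In Python, from workcell import observe, grab_frame, job_done, outline_of, tips_ahead gives the robot as it stands. The module is installed in compiled form; this text tells all that it offers.
- The arm moves only by the tool move_arm, never from a script. Its argument "motion" is a list of rows, each a list of 2 entries, a list of its own where there are three numbers: the shift along the world's x, y, z in mm, then the turn, a rotation vector about the world's x, y, z in rad. A call has 1 to 12 rows; each row is the pose to reach, as a shift and turn from the pose commanded when the call began; what a row does not reach only later rows make up. A row lasts 1/8 s, in which the tool goes at most 62.5 mm and 10.7 degrees, less where a joint would pass 70% of its speed; a pose out of reach is approached as far as the arm can. A call with a gripper value outside its range is refused whole. "jaw" is the finger opening in mm, from 0 to 85.4, set as the call begins (left out, the last holds). The fingers move at their own pace and stop on an object; "grip_force" is the grip in N (left out, the last holds). Time passes only in rows, so rows that repeat a pose let the fingers close. It gives the time, the measured TCP pose, the force and the opening at its end, in the units of the state.
- observe(): the state, without advancing time (a new reading comes with each control period).
- grab_frame(name): name is "scene" or "top"; returns a dict with "frame" (480x640x3 uint8, red, green, blue), "fx", "fy", "cx", "cy" (pixels), "T" (4x4, takes a point from camera to world coordinates). Camera axes: x right, y down, z forward; pixel columns grow to the right and rows downward; lengths in m; the calibration is good to about 2 mm. A picture is of the moment at which its call begins. There is no depth.
- job_done(): hands the job in, once; it reports no verdict.
Trained networks look in the newest picture that a camera, given by its name, has taken for a name from the list of things; names that differ only in an ending like _2 or _b are one class to them, and where a whole thing is asked for, a point or a joint stands for the part that bears it (a point fixed in the world has none). Each returns a list of dicts, best first, with "score" (0 to 1); they miss things now and then, are a little off and sometimes report something else, mostly with a low value. They report only what shows in the picture. A call takes as long as a camera call. They do not tell look-alikes from the thing itself.
- outline_of(label, camera): "pixels" (480x640 bool, what is visible of it) and "pixel" ([column, row] in pixels, amid what is visible of it).
The state is a dict: "clock": time; "qpos": joint angles; "qd": joint speeds; "joint_efforts": joint torques, N m; "position": TCP position; "tool_rot": TCP orientation; "force": force on the tool from outside, world axes, zero at the start; "moment": the same for the moment, N m; "grip_width": finger opening in m.
Only numpy, scipy, OpenCV 4.12 (cv2) and the standard library are available. Lean on these libraries where they do the work, as an engineer would, in place of code of your own. Each camera call takes 0.05 s, during which the arm holds its last target.

## Working session

There is one attempt and no reset: what is moved stays moved. The work goes in short steps, Python scripts to look and compute and a tool call to move; the robot and the scene stay as the last step left them, time stands still between calls to the robot, and variables do not carry over. Pictures are saved under pics/ and viewed, and the job is handed in when it is done.

Besides the shell and the picture viewer there is one more tool, called after ">>>" as name(argument=value, ...), one argument or row to a line, values as JSON. move_arm: Moves the arm, as the interface text tells. Its arguments: {"type":"object","properties":{"motion":{"type":"array"},"jaw":{"type":"number"},"grip_force":{"type":"number"}},"required":["motion"]}

```bash
mkdir -p pics
cat > h.py <<'E'
import numpy as np,cv2
from workcell import *
def save(f,n): cv2.imwrite('pics/'+n,cv2.cvtColor(f,cv2.COLOR_RGB2BGR))
def toplane(g,px,z):
    T=np.array(g['T']);px=np.atleast_2d(px)
    d=np.c_[(px[:,0]-g['cx'])/g['fx'],(px[:,1]-g['cy'])/g['fy'],np.ones(len(px))]@T[:3,:3].T
    o=T[:3,3];return o+d*((z-o[2])/d[:,2])[:,None]
def proj(g,P):
    T=np.array(g['T']);c=(np.atleast_2d(P)-T[:3,3])@T[:3,:3]
    return np.c_[g['fx']*c[:,0]/c[:,2]+g['cx'],g['fy']*c[:,1]/c[:,2]+g['cy']]
E
python3 - <<'E'
from h import *
for n in ['scene','top']:
    g=grab_frame(n);save(g['frame'],n+'0.png');print(n,g['fx'],g['cx'],g['cy'],np.round(g['T'],3).tolist())
o=observe();print({k:np.round(v,3).tolist() for k,v in o.items()},tips_ahead)
E
```

```text
scene 575.3527259384159 322.76754442634234 245.9187029540245 [[-0.344, 0.611, -0.713, 1.362], [0.939, 0.207, -0.276, 0.286], [-0.021, -0.764, -0.644, 0.822], [0.0, 0.0, 0.0, 1.0]]
top 524.3982904614879 311.92797842258545 239.9095486117961 [[-0.026, -0.982, 0.189, 0.337], [-1.0, 0.024, -0.015, -0.029], [0.01, -0.19, -0.982, 1.134], [0.0, 0.0, 0.0, 1.0]]
{'clock': 0.1, 'qpos': [-1.378, 0.522, -0.036, 1.6, 0.021, 1.021, -0.113], 'qd': [-0.001, -0.003, -0.001, -0.003, 0.0, -0.0, -0.0], 'joint_efforts': [0.003, -92.849, 1.983, -37.053, 0.018, 0.005, -0.0], 'position': [0.162, 0.603, 0.256], 'tool_rot': [-3.141, 0.0, 2.879], 'force': [0.452, -0.199, 0.336], 'moment': [0.004, -0.005, -0.003], 'grip_width': 0.086} 0.025
```

View pics/scene0.png

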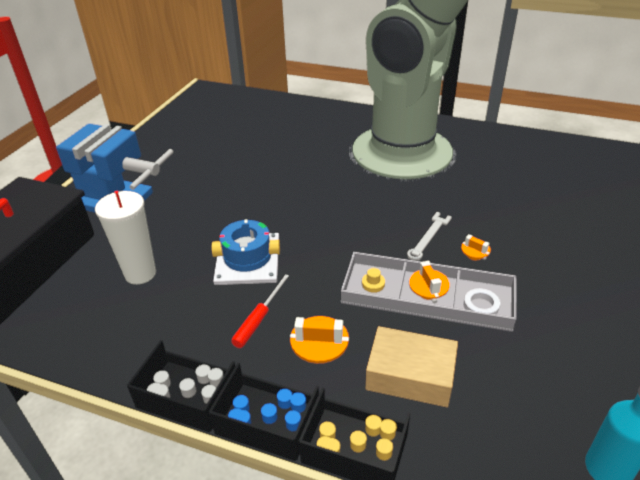

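View pics/top0.png

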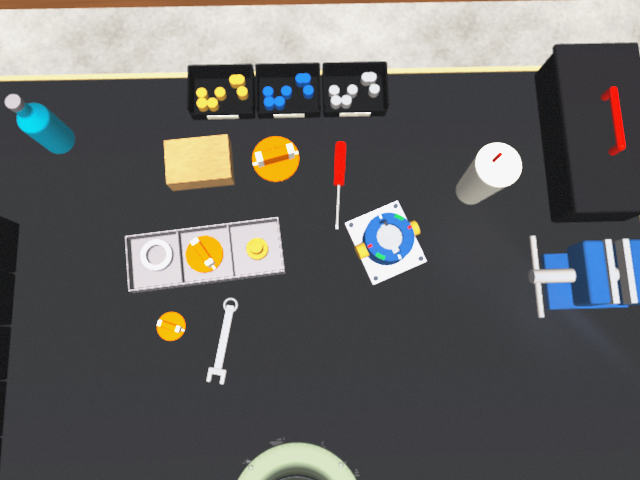

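The cap is in the middle tray compartment, at top (205,254) and scene (429,283). The housing is at top (388,238). I'll zoom in on both.

Run:
```python
from h import *
f=cv2.imread('pics/top0.png');s=cv2.imread('pics/scene0.png')
a=cv2.resize(f[195:305,115:295],None,fx=4.2,fy=4.2,interpolation=cv2.INTER_CUBIC)
b=cv2.resize(f[190:295,330:440],None,fx=5.5,fy=5.5,interpolation=cv2.INTER_CUBIC)
c=cv2.resize(s[205:305,195:295],None,fx=5.5,fy=5.5,interpolation=cv2.INTER_CUBIC)
d=cv2.resize(s[245:335,335:525],None,fx=4.2,fy=4.2,interpolation=cv2.INTER_CUBIC)
for n,i in zip('abcd',(a,b,c,d)): cv2.imwrite(f'pics/z{n}.png',i)
```

```text
(no output)
```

View pics/za.png

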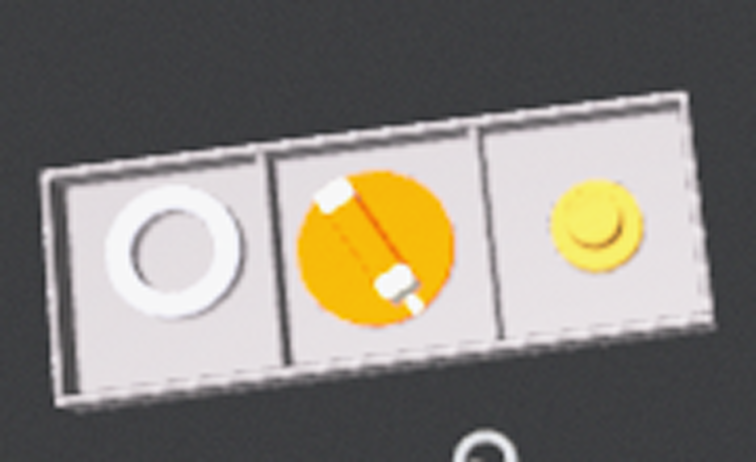

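View pics/zb.png

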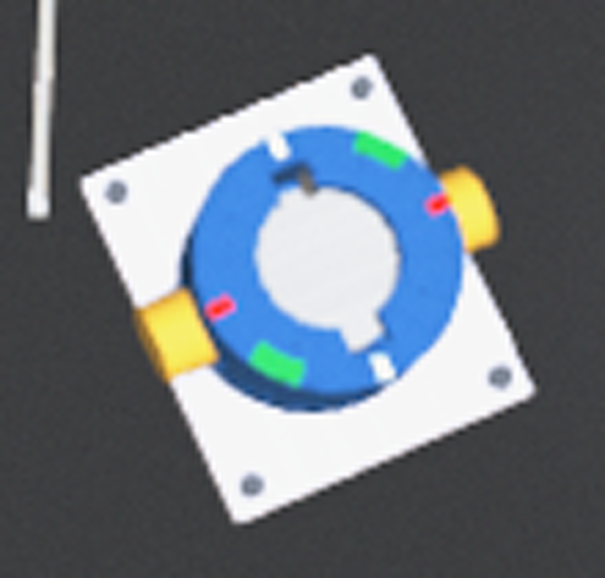

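View pics/zc.png

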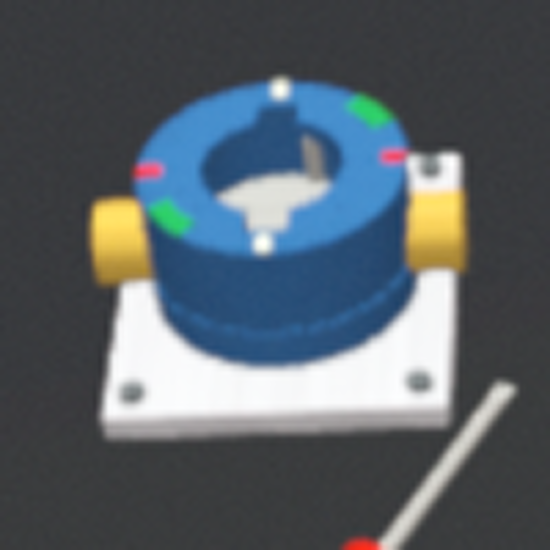

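View pics/zd.png

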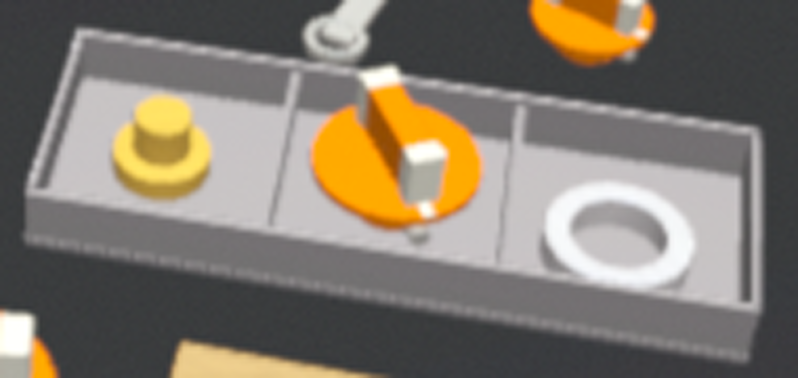

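```bash
cat > meas.py <<'E'
from h import *
def blobs(m,roi,mn=4):
    x0,y0,x1,y1=roi;k=np.zeros_like(m,np.uint8);k[y0:y1,x0:x1]=m[y0:y1,x0:x1]
    n,l,s,c=cv2.connectedComponentsWithStats(k,connectivity=8)
    return [(c[i],s[i,4]) for i in range(1,n) if s[i,4]>=mn]
if __name__=='__main__':
  for n,roiH,roiC in [('top',(340,195,435,285),(180,230,232,280)),('scene',(210,210,285,270),(405,255,455,305))]:
    f=cv2.imread(f'pics/{n}0.png');g=grab_frame(n);hsv=cv2.cvtColor(f,cv2.COLOR_BGR2HSV)
    H,S,V=[hsv[...,i].astype(int) for i in range(3)]
    for nm,m in [('green',(abs(H-65)<18)&(S>110)),('red',((H<8)|(H>165))&(S>90)),('white',(S<90)&(V>150))]:
        for c,a in blobs(m,roiH):
            print(n,nm,np.round(c,1),a,np.round(toplane(g,c,.07)[0],4))
    m=(abs(H-18)<8)&(S>170)
    print('cap white')
    for c,a in blobs((S<70)&(V>215),roiC): print(n,np.round(c,1),a,np.round(toplane(g,c,.062)[0],4))
    for c,a in blobs(m,roiC): print('orange',c,a)
E
python3 meas.py
```

```text
top green [398.5 216.7] 29 [ 0.5865 -0.2262  0.07  ]
top green [379.9 256. ] 39 [ 0.5046 -0.1832  0.07  ]
top red [409.2 226.7] 10 [ 0.5647 -0.2473  0.07  ]
top red [369.3 245.5] 13 [ 0.5269 -0.1624  0.07  ]
top white [370.2 220.3] 839 [ 0.5803 -0.1668  0.07  ]
top white [389.4 237.2] 566 [ 0.5433 -0.2049  0.07  ]
top white [394.3 264.2] 1127 [ 0.4869 -0.212   0.07  ]
cap white
top [208.9 255.7] 1201 [0.5152 0.1691 0.062 ]
top [208.5 261.5] 48 [0.5031 0.1698 0.062 ]
top [180. 274.] 11 [0.4786 0.2279 0.062 ]
orange [203.93015521 253.35698448] 902
scene green [262.1 224.6] 28 [ 0.5053 -0.1819  0.07  ]
scene green [225.3 244.4] 28 [ 0.5893 -0.2262  0.07  ]
scene red [266.5 233. ] 4 [ 0.5283 -0.1613  0.07  ]
scene red [221.  235.5] 10 [ 0.5663 -0.2481  0.07  ]
scene white [245.5 220.7] 14 [ 0.5043 -0.2217  0.07  ]
scene white [273.5 236.2] 63 [ 0.5335 -0.1431  0.07  ]
scene white [222.  235.5] 10 [ 0.5657 -0.2461  0.07  ]
scene white [243.9 241.5] 155 [ 0.5688 -0.1938  0.07  ]
scene white [270.6 263.2] 189 [ 0.6121 -0.1144  0.07  ]
scene white [221.3 263.8] 146 [ 0.6453 -0.2058  0.07  ]
cap white
scene [425.3 263.1] 34 [0.5054 0.1705 0.062 ]
scene [435.7 280.9] 34 [0.5491 0.2002 0.062 ]
scene [435.8 294.4] 11 [0.5846 0.2077 0.062 ]
orange [427.60427807 282.29812834] 748
```

```bash
cat > cap.py <<'E'
from h import *
from scipy.optimize import least_squares
for n,roi in [('top',(180,230,232,280)),('scene',(405,255,455,305))]:
    f=cv2.imread(f'pics/{n}0.png');g=grab_frame(n)
    x0,y0,x1,y1=roi;K=8
    z=cv2.resize(f[y0:y1,x0:x1],None,fx=K,fy=K,interpolation=cv2.INTER_CUBIC)
    hsv=cv2.cvtColor(z,cv2.COLOR_BGR2HSV);H,S,V=[hsv[...,i].astype(int) for i in range(3)]
    m=((abs(H-18)<8)&(S>130)).astype(np.uint8)
    c=max(cv2.findContours(m,cv2.RETR_EXTERNAL,cv2.CHAIN_APPROX_NONE)[0],key=cv2.contourArea)[:,0]
    p=(c+.5)/K-.5+[x0,y0]; 
    W=toplane(g,p,.034)[:,:2]
    r=least_squares(lambda q:np.hypot(*(W-q).T)-.04,W.mean(0),loss='soft_l1',f_scale=.0007)
    print(n,'disc centre',r.x,'medres',np.median(abs(r.fun)))
    cen=r.x
    # match rendered model: yaw
    best=[]
    for yaw in np.radians(np.arange(-90,90,1)):
        R=np.array([[np.cos(yaw),-np.sin(yaw)],[np.sin(yaw),np.cos(yaw)]])
        sc=0
        def poly(xa,xb,ya,yb,zz):
            q=np.array([[xa,ya],[xb,ya],[xb,yb],[xa,yb]])@R.T+cen
            return proj(g,np.c_[q,np.full(4,zz)])
        white=np.zeros(m.shape,np.uint8);bar=white.copy()
        for s in(1,-1):
            P=(poly(.021*s,.031*s,-.008,.008,.062)-[x0,y0]+.5)*K-.5
            cv2.fillPoly(white,[np.round(P).astype(int)],1)
        P=(poly(-.019,.019,-.008,.008,.062)-[x0,y0]+.5)*K-.5
        cv2.fillPoly(bar,[np.round(P).astype(int)],1)
        wh=(S<90)&(V>200)
        best.append((wh[white>0].mean()+m[bar>0].mean(),np.degrees(yaw)))
    print(sorted(best)[::-1][:7])
    cv2.imwrite(f'pics/cap_{n}.png',z)
E
python3 cap.py
python3 - <<'E'
from h import *
g=grab_frame('top')
for X,Y in [((278,145)),((382,367))]:
    print(toplane(g,[(X+.5)/5.5-.5+330,(Y+.5)/5.5-.5+190],.07))
E
```

```text
top disc centre [0.52514395 0.1848875 ] medres 0.0010543510181467847
[(np.float64(1.992027800490597), np.float64(35.0)), (np.float64(1.9905834186284546), np.float64(34.0)), (np.float64(1.987158581328985), np.float64(36.0)), (np.float64(1.9846897663174858), np.float64(33.0)), (np.float64(1.9705941999594403), np.float64(37.0)), (np.float64(1.970137042339947), np.float64(32.0)), (np.float64(1.9512987012987013), np.float64(38.0))]
scene disc centre [0.52825122 0.18447172] medres 0.0024482481656710534
[(np.float64(1.945668419206969), np.float64(35.0)), (np.float64(1.9450531940281701), np.float64(36.0)), (np.float64(1.9414695577838037), np.float64(34.0)), (np.float64(1.9361672095073263), np.float64(37.0)), (np.float64(1.9352013204905547), np.float64(33.0)), (np.float64(1.923457303224695), np.float64(32.0)), (np.float64(1.9219031990482591), np.float64(38.0))]
[[ 0.58907637 -0.18799092  0.07      ]]
[[ 0.50291385 -0.22257478  0.07      ]]
```

View pics/cap_top.png

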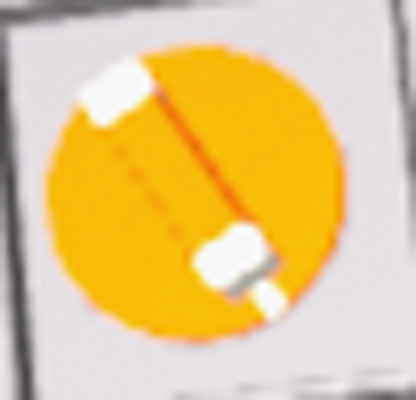

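The cap is at (0.5267, 0.1847) with its bar at 35°. The housing is at (0.5465, -0.2046) with its gap axis at 22°. White, green and red marks agree across both cameras, and the green radius comes out at 46.3 mm as expected. I'll start with a short move and check which way the joints go.

>>> move_arm(
  motion=[
    [[50,-60,0],[0,0,-0.18]],
    [[100,-120,0],[0,0,-0.36]],
    [[150,-170,0],[0,0,-0.54]],
    [[150,-170,0],[0,0,-0.54]],
  ],
  jaw=50,
  grip_force=60,
)

```text
clock: 0.85
position: [0.3142, 0.4312, 0.2566]
tool_rot: [3.141, 0.001, 2.334]
force: [-1.0, 0.9, -0.4]
grip_width: 0.0498
```

```bash
python3 -c "
from h import *
o=observe();print({k:np.round(o[k],3).tolist() for k in ('clock','qpos','position','tool_rot','force','grip_width')})"
```

```text
{'clock': 0.85, 'qpos': [-1.152, 0.379, 0.13, 1.847, -0.06, 0.92, -0.232], 'position': [0.314, 0.431, 0.257], 'tool_rot': [3.141, 0.001, 2.334], 'force': [-0.984, 0.872, -0.359], 'grip_width': 0.05}
```

>>> move_arm(
  motion=[
    [[30,-35,0],[0,0,-0.175]],
    [[60,-70,0],[0,0,-0.35]],
    [[90,-105,0],[0,0,-0.525]],
    [[120,-140,0],[0,0,-0.7]],
    [[150,-175,-20],[0,0,-0.875]],
    [[180,-210,-50],[0,0,-1.05]],
    [[200,-232,-80],[0,0,-1.225]],
    [[212.5,-246.5,-110],[0,0,-1.4]],
    [[212.5,-246.5,-130],[0,0,-1.575]],
    [[212.5,-246.5,-140],[0,0,-1.723]],
    [[212.5,-246.5,-140],[0,0,-1.723]],
    [[212.5,-246.5,-140],[0,0,-1.723]],
  ],
)

```text
clock: 2.35
position: [0.5251, 0.1872, 0.1168]
tool_rot: [3.142, -0.001, 0.619]
force: [0.7, 0.2, -0.0]
grip_width: 0.0502
```

Run:
```python
from h import *
o=observe();print({k:np.round(o[k],3).tolist() for k in ('clock','qpos','position','tool_rot','force','grip_width')})
g=grab_frame('scene');save(g['frame'],'s1.png');t=grab_frame('top');save(t['frame'],'t1.png')
a=cv2.imread('pics/s1.png')[180:340,320:530];b=cv2.imread('pics/t1.png')[195:305,110:300]
cv2.imwrite('pics/m1.png',np.hstack([cv2.resize(a,(400,305)),cv2.resize(b,(400,305))]))
```

```text
{'clock': 2.35, 'qpos': [-0.802, 0.674, 0.508, 1.91, -0.502, 0.684, -0.942], 'position': [0.525, 0.187, 0.117], 'tool_rot': [3.142, -0.001, 0.619], 'force': [0.701, 0.169, -0.021], 'grip_width': 0.05}
```

View pics/m1.png

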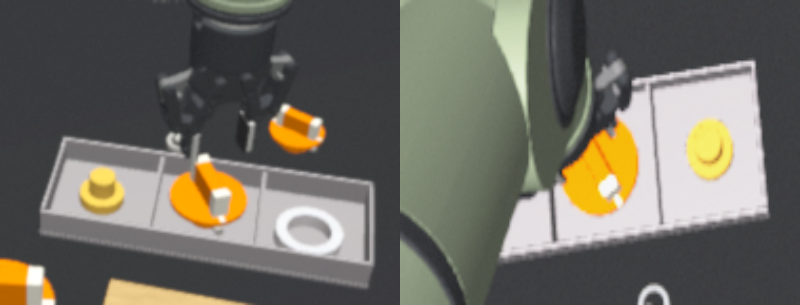

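The open jaws straddle the bar, in the right direction. I'll correct by a couple of mm, go down and grip.

>>> move_arm(
  motion=[
    [[1.5,-2.5,-25],[0,0,-0.008]],
    [[1.5,-2.5,-45],[0,0,-0.008]],
    [[1.5,-2.5,-54],[0,0,-0.008]],
    [[1.5,-2.5,-54],[0,0,-0.008]],
    [[1.5,-2.5,-54],[0,0,-0.008]],
  ],
)

```text
clock: 3.08
position: [0.5268, 0.1847, 0.0631]
tool_rot: [3.142, -0.001, 0.608]
force: [0.4, 0.5, -0.6]
grip_width: 0.0502
```

>>> move_arm(
  motion=[
    [[0,0,0],[0,0,0]],
    [[0,0,0],[0,0,0]],
    [[0,0,0],[0,0,0]],
    [[0,0,0],[0,0,0]],
    [[0,0,0],[0,0,0]],
    [[0,0,0],[0,0,0]],
  ],
  jaw=5,
  grip_force=60,
)

```text
clock: 3.82
position: [0.5265, 0.1847, 0.0627]
tool_rot: [-3.141, -0.001, 0.608]
force: [-2.2, 0.6, 6.0]
grip_width: 0.015
```

Run:
```python
from h import *
o=observe();print({k:np.round(o[k],4).tolist() for k in ('clock','qpos','position','tool_rot','force','grip_width')})
g=grab_frame('scene');save(g['frame'],'s2.png')
cv2.imwrite('pics/m2.png',cv2.resize(cv2.imread('pics/s2.png')[180:340,320:530],None,fx=3,fy=3))
```

```text
{'clock': 3.825, 'qpos': [-0.7502, 0.7563, 0.4411, 1.9253, -0.5614, 0.5833, -0.8992], 'position': [0.5265, 0.1847, 0.0627], 'tool_rot': [-3.1414, -0.0006, 0.6079], 'force': [-2.1672, 0.576, 5.9828], 'grip_width': 0.015}
```

View pics/m2.png

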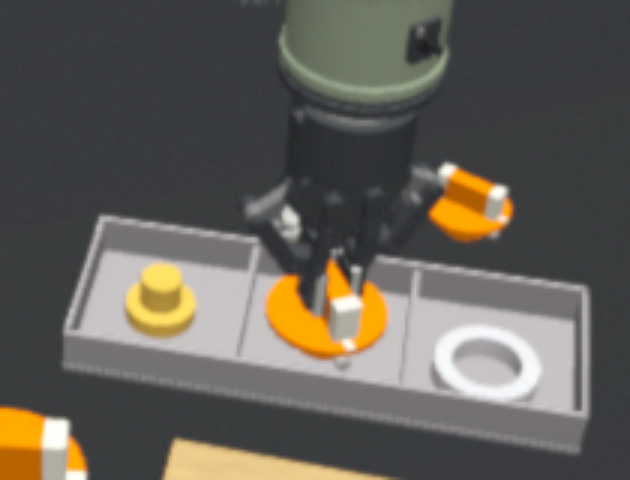

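Gripped at 15 mm. Next I'll lift and carry it over.

>>> move_arm(
  motion=[
    [[0,0,30],[0,0,0]],
    [[0,0,70],[0,0,0]],
    [[0,0,100],[0,0,0]],
    [[0,0,100],[0,0,0]],
    [[2,-40,100],[0,0,0]],
    [[4,-85,100],[0,0,-0.05]],
    [[7,-130,100],[0,0,-0.1]],
    [[10,-180,100],[0,0,-0.15]],
    [[13,-230,100],[0,0,-0.22]],
    [[16,-280,100],[0,0,-0.224]],
    [[18,-330,100],[0,0,-0.224]],
    [[20,-370,100],[0,0,-0.224]],
  ],
)

```text
clock: 5.38
position: [0.5458, -0.1875, 0.1615]
tool_rot: [-3.141, 0.001, 0.383]
force: [0.4, 1.0, -0.6]
grip_width: 0.0151
```

>>> move_arm(
  motion=[
    [[0,-18,0],[0,0,0]],
    [[0,-19.5,0],[0,0,0]],
    [[0,-19.5,0],[0,0,0]],
    [[0,-19.5,0],[0,0,0]],
  ],
)

```text
clock: 5.88
position: [0.5466, -0.2036, 0.1621]
tool_rot: [-3.141, -0.0, 0.386]
force: [-0.8, 0.1, -0.9]
grip_width: 0.015
```

Run:
```python
from h import *
o=observe();print({k:np.round(o[k],4).tolist() for k in ('clock','qpos','position','tool_rot','force','moment','grip_width')})
g=grab_frame('scene');save(g['frame'],'s3.png');t=grab_frame('top');save(t['frame'],'t3.png')
cv2.imwrite('pics/m3.png',np.hstack([cv2.resize(cv2.imread('pics/s3.png')[120:300,170:320],(400,480)),cv2.resize(cv2.imread('pics/t3.png')[180:300,330:430],(400,480))]))
```

```text
{'clock': 5.875, 'qpos': [-0.1408, 0.6539, 0.5861, 1.8178, -0.4808, 0.8161, -0.4977], 'position': [0.5466, -0.2036, 0.1621], 'tool_rot': [-3.141, -0.0001, 0.3855], 'force': [-0.8222, 0.0507, -0.941], 'moment': [-0.0427, -0.0198, -0.0223], 'grip_width': 0.015}
```

View pics/m3.png

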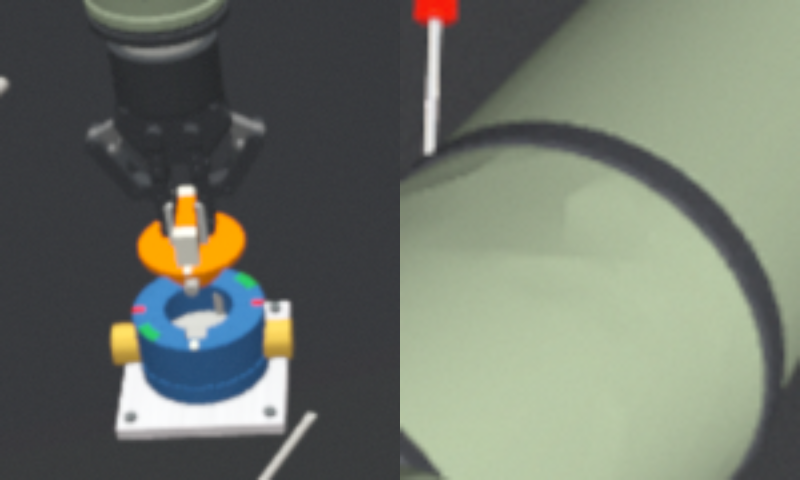

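```bash
cat > rel.py <<'E'
from h import *
import sys
from scipy.optimize import minimize
def fit(g,img,roi,z0,x0,K=6):
    f=cv2.cvtColor(img,cv2.COLOR_RGB2BGR);a,b,c,d=roi
    z=cv2.resize(f[b:d,a:c],None,fx=K,fy=K,interpolation=cv2.INTER_CUBIC)
    h=cv2.cvtColor(z,cv2.COLOR_BGR2HSV).astype(int)
    m=((abs(h[...,0]-16)<9)&(h[...,1]>130)).astype(np.uint8)
    t=np.linspace(0,2*np.pi,120,endpoint=False)
    def sil(x,y):
        P=np.concatenate([np.c_[x+.04*np.cos(t),y+.04*np.sin(t),np.full(120,z0+k)] for k in(.024,.030)])
        p=(proj(g,P)-[a,b]+.5)*K-.5
        return cv2.convexHull(p.astype(np.float32))[:,0]
    # signed distance of orange hull-ish contour, robust
    cs=max(cv2.findContours(m,cv2.RETR_EXTERNAL,cv2.CHAIN_APPROX_NONE)[0],key=cv2.contourArea)[:,0]
    def cost(q):
        s=sil(*q)
        dist=np.array([cv2.pointPolygonTest(s,(float(u),float(v)),True) for u,v in cs[::3]])/K
        return np.sum(dist**2/(dist**2+1.0**2))
    r=min((minimize(cost,np.array(x0)+o,method='Nelder-Mead',options=dict(xatol=1e-5,initial_simplex=np.array(x0)+o+np.array([[0,0],[.003,0],[0,.003]]))) for o in np.array([[0,0],[.004,0],[-.004,0],[0,.004],[0,-.004]])),key=lambda r:r.fun)
    cv2.polylines(z,[np.round(sil(*r.x)).astype(int)],True,(255,0,0),1)
    return r.x,r.fun/len(cs[::3]),z
E
python3 - <<'E'
from rel import *
g=grab_frame('scene')
for n,roi,z0,x in [('scene0',(400,250,460,310),.004,(.5267,.1847)),('s3',(210,180,275,240),.1034,(.5466,-.2036))]:
    im=cv2.cvtColor(cv2.imread(f'pics/{n}.png'),cv2.COLOR_BGR2RGB)
    r,c,z=fit(g,im,roi,z0,x);print(n,r,c);cv2.imwrite(f'pics/f_{n}.png',z)
g=grab_frame('top');im=cv2.cvtColor(cv2.imread('pics/top0.png'),cv2.COLOR_BGR2RGB)
r,c,z=fit(g,im,(170,220,240,290),.004,(.5267,.1847));print('top',r,c)
a=cv2.imread('pics/f_scene0.png');b=cv2.imread('pics/f_s3.png');cv2.imwrite('pics/f.png',np.hstack([cv2.resize(a,(390,390)),cv2.resize(b,(390,390))]))
E
```

```text
scene0 [0.52556725 0.18444816] 0.5246673829137602
s3 [ 0.54603541 -0.20326443] 0.4825417977138977
top [0.52557576 0.18560916] 0.43706127502161446
```

View pics/f.png

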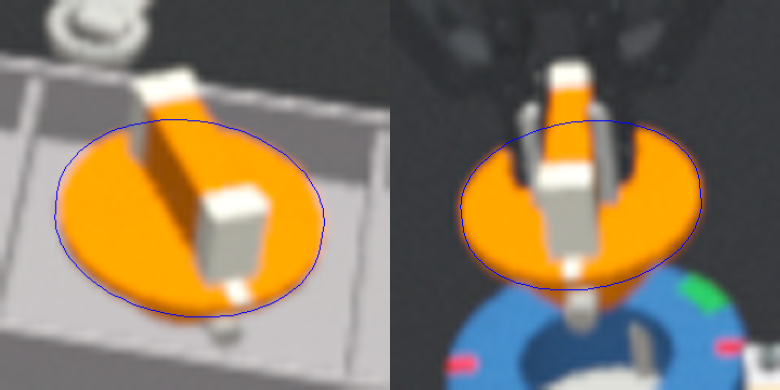

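>>> move_arm(
  motion=[
    [[1,-1,-15],[0,0,-0.002]],
    [[1,-1,-28],[0,0,-0.002]],
    [[1,-1,-36],[0,0,-0.002]],
    [[1,-1,-40],[0,0,-0.002]],
    [[1,-1,-40],[0,0,-0.002]],
  ],
)

```text
clock: 6.7
position: [0.5473, -0.206, 0.1221]
tool_rot: [-3.141, 0.0, 0.382]
force: [1.1, -0.6, -1.3]
grip_width: 0.0148
```

Run:
```python
from h import *
o=observe();print({k:np.round(o[k],4).tolist() for k in ('clock','position','tool_rot','force','moment','grip_width')})
g=grab_frame('scene');save(g['frame'],'s4.png')
cv2.imwrite('pics/m4.png',cv2.resize(cv2.imread('pics/s4.png')[170:290,190:310],(600,600),interpolation=cv2.INTER_CUBIC))
```

```text
{'clock': 6.7, 'position': [0.5473, -0.206, 0.1221], 'tool_rot': [-3.1414, 0.0003, 0.3816], 'force': [1.0904, -0.5597, -1.2984], 'moment': [-0.0156, -0.0232, -0.0183], 'grip_width': 0.0148}
```

View pics/m4.png

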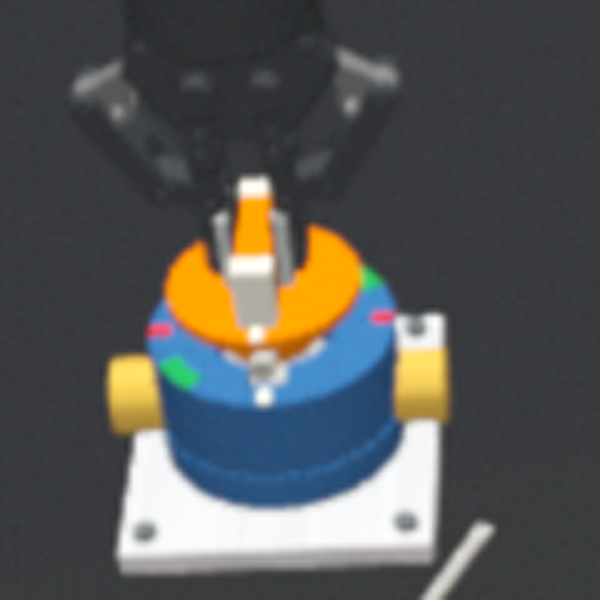

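The nose has entered with no contact force, and the pin is right above its gap. I'll keep going down.

>>> move_arm(
  motion=[
    [[0,0.5,-4],[0,0,0]],
    [[0,0.5,-8],[0,0,0]],
    [[0,0.5,-12],[0,0,0]],
    [[0,0.5,-12],[0,0,0]],
  ],
)

```text
clock: 7.25
position: [0.5472, -0.2054, 0.11]
tool_rot: [-3.141, 0.0, 0.382]
force: [0.5, -0.8, -0.8]
grip_width: 0.0149
```

Pins are passing freely. I'll seat it.

>>> move_arm(
  motion=[
    [[0,0,-3],[0,0,0]],
    [[0,0,-5],[0,0,0]],
    [[0,0,-5],[0,0,0]],
    [[0,0,-6],[0,0,0]],
    [[0,0,-6],[0,0,0]],
  ],
)

```text
clock: 7.88
position: [0.5474, -0.2055, 0.1047]
tool_rot: [-3.142, -0.0, 0.382]
force: [-1.7, 1.3, 7.5]
grip_width: 0.0146
```

Run:
```python
from h import *
o=observe();print({k:np.round(o[k],4).tolist() for k in ('clock','qpos','position','tool_rot','force','moment','grip_width')})
g=grab_frame('scene');save(g['frame'],'s5.png')
cv2.imwrite('pics/m5.png',cv2.resize(cv2.imread('pics/s5.png')[170:290,190:310],(600,600),interpolation=cv2.INTER_CUBIC))
```

```text
{'clock': 7.875, 'qpos': [-0.0954, 0.7332, 0.5241, 1.8432, -0.5397, 0.7105, -0.4527], 'position': [0.5474, -0.2055, 0.1047], 'tool_rot': [-3.1415, -0.0004, 0.3816], 'force': [-1.7138, 1.3259, 7.5211], 'moment': [0.1583, 0.487, -0.0746], 'grip_width': 0.0146}
```

View pics/m5.png

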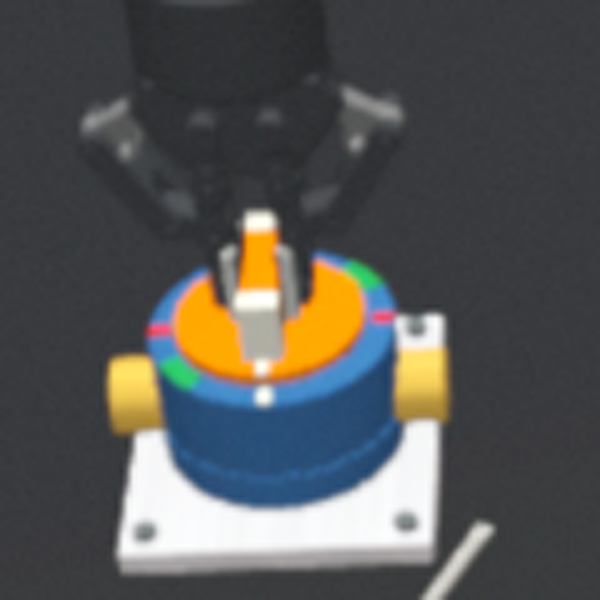

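The disc is on the rim at TCP z 0.1047, which matches the prediction, with 7.5 N upward contact and the pointer at the white mark. Now I'll turn it clockwise.

>>> move_arm(
  motion=[
    [[0,0,0],[0,0,-0.08]],
    [[0,0,0],[0,0,-0.16]],
    [[0,0,0],[0,0,-0.24]],
    [[0,0,0],[0,0,-0.32]],
    [[0,0,0],[0,0,-0.4]],
    [[0,0,0],[0,0,-0.4]],
  ],
)

```text
clock: 8.68
position: [0.5479, -0.2054, 0.1047]
tool_rot: [3.141, -0.001, -0.018]
force: [0.9, 1.4, 6.5]
grip_width: 0.0148
```

>>> move_arm(
  motion=[
    [[0,0,0],[0,0,-0.08]],
    [[0,0,0],[0,0,-0.16]],
    [[0,0,0],[0,0,-0.24]],
    [[0,0,0],[0,0,-0.32]],
    [[0,0,0],[0,0,-0.4]],
    [[0,0,0],[0,0,-0.44]],
    [[0,0,0],[0,0,-0.47]],
    [[0,0,0],[0,0,-0.47]],
    [[0,0,0],[0,0,-0.47]],
    [[0,0,0],[0,0,-0.47]],
  ],
)

```text
clock: 9.93
position: [0.5477, -0.206, 0.1047]
tool_rot: [3.141, -0.001, -0.487]
force: [0.7, -2.7, 5.0]
grip_width: 0.0151
```

Run:
```python
from h import *
o=observe();print({k:np.round(o[k],4).tolist() for k in ('clock','qpos','qd','position','tool_rot','force','moment','grip_width')})
g=grab_frame('scene');save(g['frame'],'s6.png')
cv2.imwrite('pics/m6.png',cv2.resize(cv2.imread('pics/s6.png')[170:290,190:310],(600,600),interpolation=cv2.INTER_CUBIC))
```

```text
{'clock': 9.925, 'qpos': [-0.2277, 0.8139, 0.7479, 1.8493, -0.7667, 0.7924, -1.1247], 'qd': [0.0024, 0.0016, -0.0001, 0.001, -0.0014, -0.0001, 0.0015], 'position': [0.5477, -0.206, 0.1047], 'tool_rot': [3.1413, -0.0013, -0.4874], 'force': [0.7128, -2.6606, 4.9736], 'moment': [-0.6723, -0.0684, 0.0286], 'grip_width': 0.0151}
```

View pics/m6.png

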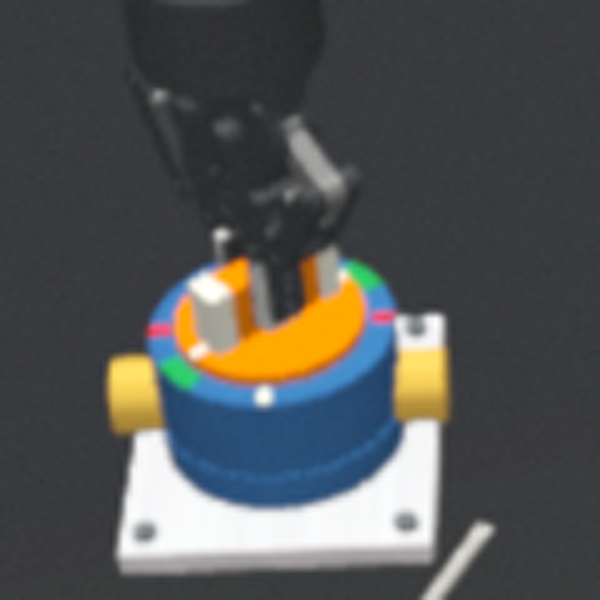

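Run:
```python
from h import *
g=grab_frame('scene');save(g['frame'],'s7.png')
q=lambda X,Y:np.array([(X+.5)/5-.5+190,(Y+.5)/5-.5+170])
c=np.array([.5473,-.2044])
for p in [(202,352),(344,275)]:
    w=toplane(g,q(*p),.076)[0,:2];d=w-c;print(w,np.hypot(*d),np.degrees(np.arctan2(d[1],d[0])))
from rel import fit
r,cc,z=fit(g,g['frame'],(210,205,275,260),.046,(.547,-.205));print('disc',r)
o=observe();print(o['clock'],np.round(o['qd'],3),o['tool_rot'],o['grip_width'])
```

```text
[ 0.57985041 -0.21936832] 0.03582708180181916 -24.695354207956413
[ 0.51455722 -0.18576619] 0.03767371263886476 150.35593532513292
disc [ 0.54632799 -0.20658325]
10.025 [ 0.001  0.002 -0.001 -0.001  0.002 -0.001  0.001] [ 3.14127304e+00 -1.05690779e-03 -4.87356173e-01] 0.014893275889237279
```

The direction from pointer to pointer is -27.2° against the gap axis at 22°, so the cap has turned about 49°. It is centred within about 2.5 mm and still. I'll hand it in.

```bash
python3 -c "
from workcell import *
print(job_done());o=observe();print(o['clock'],o['tool_rot'],o['grip_width'],o['force'])"
```

```text
the job is handed in; nothing more can be done
None
the job is handed in; nothing more can be done
```

I took the orange cap out of the middle tray compartment and dropped its pins through the housing's gaps until the disc sat on the rim. Then I turned it clockwise to the green bands and handed the job in still gripping it, after about 10 s of the 45 s allowed. `job_done` reports no verdict.

Last checks before handing in:
- **Turn:** the pointers in the picture show about 49° from the gaps, and the tool angle gives about 50°. That is mid-band and well short of the red marks.
- **Seating:** the tool height matches the disc resting on the rim (TCP z 0.1047 m as predicted), with a light 5 N push down.
- **Centring:** the scene camera puts the cap within about 2.5 mm of the housing centre. The tool reading puts it within about 2 mm. Both are inside the 6 mm limit.
- **Grip and stillness:** the fingers read 15 mm across the 16 mm bar with a 60 N grip setting, and the joints were still.

**Disagreement:** each pointer taken singly was about 3° off from the housing centre, in opposite directions. That fits the 1–2 mm centre offset, and the line between the two pointers agrees with the tool angle.

**Not checked:** I didn't compare the other parts' positions at the end. I saw no contact with any of them in the pictures or the force readings.

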